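# Close up the gear housing

## Task

Close up the grey gear housing: first take the spanner that lies across its opening and hang it by its eye on the hook of the stand. Then set the oblong cover plate in the opening and press it down with the gripper until it is fully home, level and flush with the housing's top rim. Leave everything else on the bench where it is.

Things in the scene. Friction and masses are not known exactly. Their poses are not given: they have to be found in the camera images.
- housing: grey gear housing fixed to the bench, 150 (x) x 120 (y) x 60 mm (z), steel gears visible through a rectangular opening in its top; origin at the centre of its underside, z up. Sprung steel jaws in the middle of the opening's two short sides hold the cover some 5 to 8 mm proud under its own weight: it takes 10 to 18 N on its middle to push it down past them, and then it stays
- opening (a point): centre of the opening, at the height of the housing's top rim (60 mm above the bench); x along its long side, y along its short side, z up. The mouth is bevelled from 105 x 74 mm to 99 x 68 mm in the first 3 mm; the cover's ledge lies 14 mm below the rim and leaves 80 x 48 mm free above the gears, which begin 30 mm below the rim; the jaws lean up to 4 mm in
- cover: the oblong aluminium cover plate, 96 (x) x 64 (y) x 14 mm (z), 0.25 kg, loose on the bench; origin at the centre of its underside, z up. A grip rib 44 mm long (along x), 14 mm thick (along y) and 22 mm high stands in the middle of its top, so the rib's top is 36 mm above the underside. Either way round fits
- cover_top (a point): centre of the cover plate's top face (at the foot of the rib), 14 mm above its underside; level with opening when fully home
- spanner: flat steel spanner, about 158 mm long, 6 mm thick, 0.11 kg, lying across the housing's opening; origin on the underside, in the middle of the shank, x along the shank towards the end with the eye, z up. Shank 14 mm wide from x = -42 to +48 mm; open jaw 34 mm wide at x = -42 to -76 mm
- spanner_eye (a point): centre of the round eye at one end of the spanner (hole 22 mm, outside 34 mm), 65 mm from the spanner's origin along its x, at half its thickness
- hook: dark steel hook stand fixed to the bench: round foot 100 mm wide, upright post 16 mm thick and 215 mm high, and an 8 mm round bar that runs from the post along the stand's -x, dips a little and turns up at its end; origin under the centre of the foot
- hook_seat (a point): the low point of the hook's bar, where a hung eye tends to settle (it may hang anywhere along the bar): on the bar's centre line, 70 mm from the post along -x, 189 mm above the bench
- hook_tip (a point): upturned tip of the hook: centre of the bar's end, 88 mm from the post along -x, 222 mm above the bench (the round end stands 4 mm higher)
- jar: glass jar with a steel lid, 60 mm wide, 85 mm tall; origin at the centre of its underside; leave it alone
- tin: flat round steel tin, 70 mm wide, 25 mm tall; origin at the centre of its underside; leave it alone
- bush_a: brass flanged bush, 36 mm wide, 35 mm tall; origin at the centre of its underside; leave it alone
- bush_b: a second brass flanged bush, 36 mm wide, 35 mm tall; origin at the centre of its underside; leave it alone
- screwdriver: black-handled screwdriver lying on the bench; leave it alone
- brush: wooden-handled brush lying on the bench; leave it alone
- dish: small white dish, 90 mm wide, 14 mm tall; origin at the centre of its underside; leave it alone
- square_cover: the square aluminium cover plate of another machine, 80 x 80 x 14 mm, with the same kind of rib on top as the oblong one; it does not fit the opening; origin at the centre of its underside; leave it alone

How it is judged:
By the outcome, as a careful person would: the job done as asked, in the order asked, and still so for the second after the job is handed in, with the robot touching nothing.
It also fails if it takes over 70 s, if anything falls off the work surface, if the arm or the gripper's body presses on something with over 40 N, if the wrist force passes 120 N, or if a joint passes its speed limit or range.

## Robot

A 6-joint arm with a two-finger parallel gripper is mounted at the origin on the work surface. World frame = base frame: x ahead of the robot, y to its left, z up, the work surface at z = 0. Lengths are in mm, angles in rad, forces in N, time in s.
With the tool pointing down it reaches from about 350 to 775 mm from the base axis. Payload 7.3 kg.
Tool frame: the origin (TCP) lies at the very end of the fingers, on their centre line; the grasp point (between the pads) lies 19 mm behind it (bot.grip_point_offset is the distance from the TCP to the grasp point, in mm); z points along the fingers, y is the line along which they close (so a half turn about z gives the same grasp; the last joint's range is limited). The gripper opens to 92 mm and grips with 3 to 60 N. Pads are 19 mm wide; open, the fingers measure 130 mm over their backs; the gripper's body (75 mm by 190 mm) begins 47 mm behind the grasp point.
Start: joints at [-1.332, 0.342, 1.524, -0, 1.275, -0.146], TCP at [197.095, -486.62, 226.741] pointing down, gripper open.
Joint ranges: [-2.53, 2.53], [-0.77, 2.02], [0.04, 2.7], [-1, 4.14], [0.28, 2.66], [-3.11, 3.11]. Speed limits (rad/s): [2.57, 2.57, 3.14, 3.14, 3.14, 3.14].

## Interface

Orientations are given as [roll, pitch, yaw] about the fixed x, y, z axes, in that order (R = Rz(yaw) Ry(pitch) Rx(roll)).
In Python, from plant import bot gives the robot as it stands. The module is installed in compiled form; this text tells all that it offers.
- The arm moves only by the shell command python3 -m jog 'ROWS' [OPENING]. ROWS is JSON, a list of rows, each a list of 6 numbers: the shift along the tool's x, y, z in mm, then the turn, a rotation vector about the tool's x, y, z in rad. In form: [[dx, dy, dz, rx, ry, rz], ...]. A call has 1 to 12 rows; each row shifts and turns the commanded pose from where the row before left it, along the tool's axes as they then stand; what a row does not reach is not made up. A row lasts 1/10 s, in which the tool goes at most 50 mm and 8.59 degrees, less where a joint would pass 70% of its speed; a pose out of reach is approached as far as the arm can. A call with a gripper value outside its range is refused whole. OPENING is the opening in per cent of the stroke, from 0 (shut) to 100 (fully open), set as the call begins (- or left out, the last holds). The fingers move at their own pace and stop on an object; the grip force is fixed at half the most. Time passes only in rows, so rows that do not move let the fingers close. It gives the time, the measured TCP pose, the force, the opening and the grip force at its end, in the units of the state.
- bot.get_obs(): the state, without advancing time (a new reading comes with each control period).
- bot.capture(name): name is "side" or "top" or "wrist"; returns the picture (420x560x3 uint8, red, green, blue); there is no depth.
- bot.camera_model(name): a dict with "fx", "fy", "cx", "cy" (pixels), "position" and "orientation" of the camera in the world; the wrist camera has in their place "T_tool_cam" (4x4, takes a point from camera to tool coordinates, whose origin is the TCP and whose axes are the flange's). Camera axes: x right, y down, z forward; pixel columns grow to the right and rows downward; lengths in mm; the calibration is good to about 2 mm. A picture is of the moment at which its call begins: read the wrist's pose just before it. camera_model takes no time and is no camera call.
- bot.close_job(): hands the job in; it is judged then, once.
Trained networks look in the newest picture that a camera, given by its name, has taken for a name from the list of things; names that differ only in an ending like _2 or _b are one class to them, and where a whole thing is asked for, a point or a joint stands for the part that bears it (a point fixed in the world has none). Each returns a list of dicts, best first, with "p" (0 to 1); they miss things now and then, are a little off and sometimes report something else, mostly with a low value. They report only what shows in the picture. A call takes as long as a camera call.
- bot.outline_of(target, camera): "mask" (420x560 bool, what is visible of it) and "pixel" ([column, row] in pixels, amid what is visible of it).
The state is a dict: "time": time; "joint_positions": joint angles; "dq": joint speeds; "tau": joint torques, N m; "tool_pos": TCP position; "tcp_rot": TCP orientation; "contact_force": force on the tool from outside, world axes, zero at the start; "moment": the same for the moment, N m; "grip_width": finger opening in mm; "finger_force": force on a finger pad.
Only numpy, scipy, OpenCV 4.12 (cv2) and the standard library are available. Lean on these libraries where they do the work, as an engineer would, in place of code of your own. Each camera call takes 0.05 s, during which the arm holds its last target. There are 200 camera calls.

## Working session

There is one attempt and no reset: what is moved stays moved. The work goes in short steps, Python scripts to look and compute and a shell command to move; the robot and the scene stay as the last step left them, time stands still between calls to the robot, and variables do not carry over. Pictures are saved under pics/ and viewed, at most 10 in all, crops included, and the job is handed in when it is done.

```bash
mkdir -p pics; python3 - <<'E'
from plant import bot
import cv2,numpy as np
for c in ("top","side"):
    m=bot.camera_model(c); print(c,m)
    im=bot.capture(c); cv2.imwrite(f"pics/{c}0.png",im[:,:,::-1])
    for t in ("housing","cover","spanner","spanner_eye","hook","hook_tip","square_cover","jar"):
        for r in bot.outline_of(t,c)[:2]: print(t,round(r["p"],2),np.round(r["pixel"]),r["mask"].sum())
print(bot.camera_model("wrist")); o=bot.get_obs(); print(o)
E
```

```text
top {'fx': 518.453136901313, 'fy': 518.453136901313, 'cx': 275.5679274258498, 'cy': 209.62882454653138, 'position': array([ 474.25458926,   12.20379304, 1624.84235872]), 'orientation': array([-3.06528038,  0.01051689, -1.58017427])}
housing 0.59 [286. 221.] 2012
cover 0.89 [380. 258.] 642
spanner 0.53 [288. 221.] 353
spanner_eye 0.76 [292. 219.] 222
spanner_eye 0.38 [261. 173.] 91
hook 0.85 [178. 192.] 850
hook 0.62 [226. 178.] 403
hook_tip 0.64 [176. 196.] 815
square_cover 0.57 [373. 213.] 699
jar 0.96 [139. 251.] 392
jar 0.46 [289. 220.] 265
side {'fx': 474.55355811547105, 'fy': 474.55355811547105, 'cx': 278.98125537701725, 'cy': 207.56201703179764, 'position': array([ 463.92194798, 1216.89760611,  978.59598542]), 'orientation': array([-2.17321281, -0.01177701, -3.05877219])}
housing 0.84 [277. 233.] 1543
cover 0.7 [316. 192.] 339
spanner 0.69 [276. 225.] 270
spanner_eye 0.54 [274. 225.] 233
hook 0.87 [230. 311.] 1295
hook_tip 0.87 [228. 316.] 1118
hook_tip 0.33 [270. 224.] 258
square_cover 0.88 [275. 189.] 307
square_cover 0.56 [223. 249.] 103
jar 0.81 [298. 344.] 820
{'fx': 334.2
[... 430 characters left out ...]
00000000e+00]])}
{'time': 0.9, 'joint_positions': array([-1.33202606e+00,  3.41985104e-01,  1.52412056e+00, -2.49003124e-05,
        1.27540373e+00, -1.46011385e-01]), 'dq': array([ 0.00069134,  0.00048022, -0.00101697,  0.00022121,  0.0008084 ,
       -0.00016136]), 'tau': array([ 2.86615727e-05, -4.31123543e+01, -2.44484085e+01,  7.15909386e-02,
        4.81957616e-02, -3.55940664e-06]), 'tool_pos': array([ 197.07196433, -486.61584256,  226.74105572]), 'tcp_rot': array([3.14151375e+00, 3.56818754e-05, 3.84788901e-01]), 'contact_force': array([0.17848357, 1.24922503, 0.09235631]), 'moment': array([ 0.00480767, -0.03608558, -0.03423917]), 'finger_force': 0.0, 'grip_width': 91.95451167930224}
```

```bash
python3 - <<'E'
import cv2
t=cv2.imread("pics/top0.png")[130:310,110:430]; cv2.imwrite("pics/t1.png",cv2.resize(t,None,fx=2.5,fy=2.5,interpolation=cv2.INTER_CUBIC))
s=cv2.imread("pics/side0.png")[160:400,120:440]; cv2.imwrite("pics/s1.png",cv2.resize(s,None,fx=2.5,fy=2.5,interpolation=cv2.INTER_CUBIC))
E
```

```text
(no output)
```

View pics/t1.png

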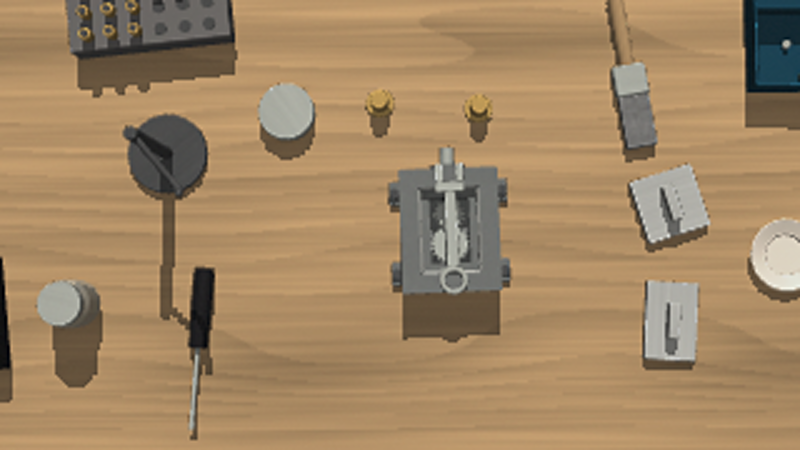

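View pics/s1.png

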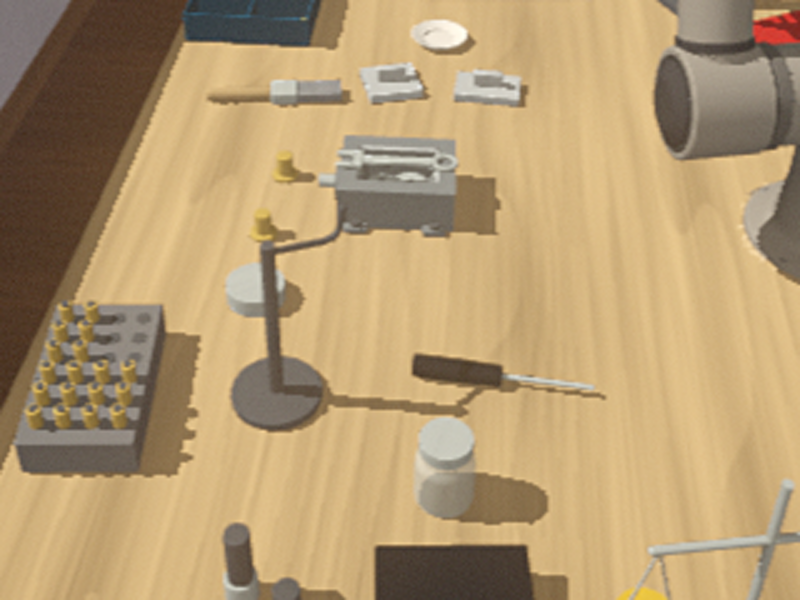

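Top (crop) shows: housing centre at (449,232), spanner eye (454,280) nearest the robot, oblong cover (671,323), square one (669,205); the hook's bar runs from the post (131,130) to the tip (178,190). In the side crop, post top (268,245), tip (341,208).

```bash
cat > h.py <<'E'
import numpy as np,cv2
from plant import bot
from scipy.spatial.transform import Rotation as R
def cam(c,o=None):
    m=bot.camera_model(c)
    if c=="wrist":
        o=o or bot.get_obs(); T=np.eye(4); T[:3,:3]=R.from_euler("xyz",o["tcp_rot"]).as_matrix(); T[:3,3]=o["tool_pos"]
        T=T@m["T_tool_cam"]; return m,T[:3,3],T[:3,:3]
    return m,np.array(m["position"]),R.from_euler("xyz",m["orientation"]).as_matrix()
def ray(C,uv):
    m,p,Q=C; d=Q@np.array([(uv[0]-m["cx"])/m["fx"],(uv[1]-m["cy"])/m["fy"],1]); return p,d/np.linalg.norm(d)
def onz(C,uv,z):
    p,d=ray(C,uv); return p+d*(z-p[2])/d[2]
def tri(rays):
    A=[np.eye(3)-np.outer(d,d) for _,d in rays]; b=sum(a@p for a,(p,_) in zip(A,rays)); x=np.linalg.solve(sum(A),b)
    return x,max(np.linalg.norm(a@(x-p)) for a,(p,_) in zip(A,rays))
def proj(C,X):
    m,p,Q=C; v=Q.T@(np.asarray(X)-p); return np.array([m["fx"]*v[0]/v[2]+m["cx"],m["fy"]*v[1]/v[2]+m["cy"]])
def snap(tag):
    o=bot.get_obs(); im=bot.capture("wrist"); np.save(f"pics/{tag}_o.npy",np.r_[o["tool_pos"],o["tcp_rot"]]); cv2.imwrite(f"pics/{tag}.png",im[:,:,::-1]); return cam("wrist",o),im
def load(tag):
    v=np.load(f"pics/{tag}_o.npy"); return cam("wrist",{"tool_pos":v[:3],"tcp_rot":v[3:]})
E
python3 - <<'E'
from h import *
np.set_printoptions(precision=1,suppress=True)
T=cam("top");S=cam("side")
t=lambda u,v:(u/2.5+110,v/2.5+130); s=lambda u,v:(u/2.5+120,v/2.5+160)
P={"posttop":((131,131),(268,245)),"tip":((178,190),(341,208)),"eye":((454,280),(446,163)),"rib":((672,327),(487,76))}
for k,(a,b) in P.items(): print(k,tri([ray(T,t(*a)),ray(S,s(*b))]))
print("foot",onz(T,t(168,155),5),onz(S,s(277,392),5))
print("hous",onz(T,t(449,232),60),"cover",onz(T,t(671,323),14),"sq",onz(T,t(669,205),14),"jar",onz(T,t(60,303),85),"drv",onz(T,t(200,320),15),onz(T,t(193,435),5))
E
```

```text
posttop (array([658.4, 336.3, 212. ]), np.float64(2.316241434424196))
tip (array([592.2, 282.7, 220.8]), np.float64(2.107875273711152))
eye (array([494.2, -19.8,  60.8]), np.float64(1.5974792404157228))
rib (array([ 439.8, -286.3,   29.1]), np.float64(3.4823408291670477))
foot [657.1 337.2   5. ] [656.3 338.4   5. ]
hous [553.7 -14.5  60. ] cover [ 440.9 -288.    14. ] sq [ 587.  -289.1   14. ] jar [472.6 448.8  85. ] drv [449.9 294.4  15. ] [308.  304.4   5. ]
```

```bash
python3 -m jog '[[42,-25,0,0,0,0],[42,-25,0,0,0,0],[42,-25,0,0,0,0],[42,-25,0,0,0,0],[42,-25,0,0,0,0],[42,-25,0,0,0,0],[42,-25,0,0,0,0],[42,-25,0,0,0,0],[42,-25,0,0,0,0],[42,-25,0,0,0,0],[42,-25,0,0,0,0],[42,-25,0,0,0,0]]' 30
python3 -m jog '[[0,0,0,0,0,-0.149],[0,0,0,0,0,-0.149],[0,0,0,0,0,-0.149],[0,0,0,0,0,-0.149],[0,0,0,0,0,-0.149],[0,0,0,0,0,-0.149],[0,0,0,0,0,-0.149],[0,0,0,0,0,-0.149],[0,0,0,0,0,-0.149]]'
python3 -m jog '[[0,0,0,0,0,-0.149],[0,0,0,0,0,-0.149],[0,0,0,0,0,-0.149],[0,0,0,0,0,-0.149],[0,0,0,0,0,-0.149],[0,0,0,0,0,-0.149],[0,0,0,0,0,-0.149],[0,0,0,0,0,-0.149],[0,0,0,0,0,-0.149],[0,0,0,0,0,-0.1]]'
python3 - <<'E'
from h import *
C,im=snap("w1"); print(bot.get_obs()["joint_positions"])
for t in ("housing","spanner","spanner_eye"):
    for r in bot.outline_of(t,"wrist")[:1]: print(t,round(r["p"],2),np.round(r["pixel"]),r["mask"].sum()); np.save(f"pics/w1_{t}.npy",r["mask"])
E
```

```text
time: 2.1
tool_pos: [552.6, -17.4, 226.9]
tcp_rot: [3.141, -0.0, 0.385]
contact_force: [1.2, -1.0, 0.3]
grip_width: 27.6
finger_force: 0.0
time: 3.0
tool_pos: [551.6, -19.4, 226.7]
tcp_rot: [-3.142, 0.0, 1.732]
contact_force: [-0.2, 0.5, -0.6]
grip_width: 27.4
finger_force: 0.0
time: 4.0
tool_pos: [551.6, -19.4, 226.7]
tcp_rot: [-3.142, -0.0, -3.111]
contact_force: [-0.1, -0.1, -0.1]
grip_width: 27.8
finger_force: 0.0
[-1.73931988e-01  3.91592608e-01  1.44906170e+00 -1.34303519e-04
  1.30092219e+00 -1.77909357e+00]
housing 0.79 [295. 192.] 14368
spanner 0.95 [292. 205.] 2775
spanner_eye 0.91 [292. 209.] 2458
```

View pics/w1.png

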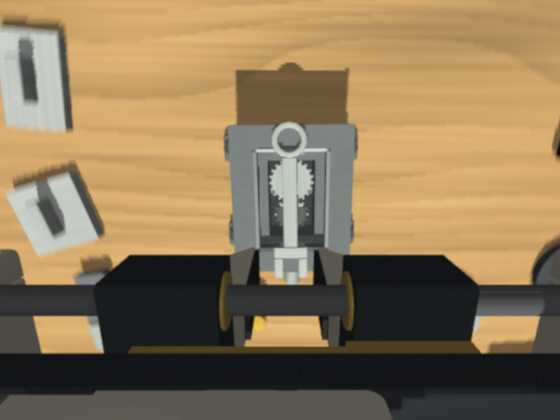

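The wrist view shows the eye at (288.5,140), open jaw at about (291,262), housing rim corners (231,126) and (355,126), the shank almost in line with the tool.

```bash
python3 - <<'E'
from h import *
np.set_printoptions(precision=1,suppress=True)
C=load("w1");T=cam("top")
print("eye",onz(C,(288.5,140),66),tri([ray(C,(288.5,140)),ray(T,(454/2.5+110,280/2.5+130))]))
im=cv2.imread("pics/w1.png"); m=np.load("pics/w1_spanner.npy")
ys,xs=np.nonzero(m); 
for y in range(165,240,10): 
    x=xs[ys==y]; print(y,x.min() if len(x) else 0,x.max() if len(x) else 0,end="; ")
ctr=np.array([[xs[ys==y].mean(),y] for y in range(165,240) if (ys==y).any() and np.ptp(xs[ys==y])<20])
k=np.polyfit(ctr[:,1],ctr[:,0],1); a=onz(C,(np.polyval(k,165),165),66);b=onz(C,(np.polyval(k,235),235),66)
print("\nshank",a,b,"yaw eyewards",np.degrees(np.arctan2(*(a-b)[1::-1])))
print("eye mask",[ (np.nonzero(m)[0].min())], "rim",onz(C,(231,126),60),onz(C,(355,126),60))
o=bot.get_obs();print(np.degrees(o["tcp_rot"]))
g=cv2.resize(im[110:290,210:375],None,fx=3.3,fy=3.3,interpolation=cv2.INTER_CUBIC);cv2.imwrite("pics/w1c.png",g)
E
```

```text
eye [496.6 -18.8  66. ] (array([495.3, -19.1,  91.8]), np.float64(0.0842389873092687))
165 283 297; 175 283 297; 185 282 298; 195 282 297; 205 282 297; 215 283 297; 225 283 296; 235 284 296; 
shank [519.8 -16.9  66. ] [590.1 -14.6  66. ] yaw eyewards -178.12202939545335
eye mask [np.int64(120)] rim [485.7 -73.1  60. ] [482.2  43.3  60. ]
[-180.     0.  -178.7]
```

View pics/w1c.png

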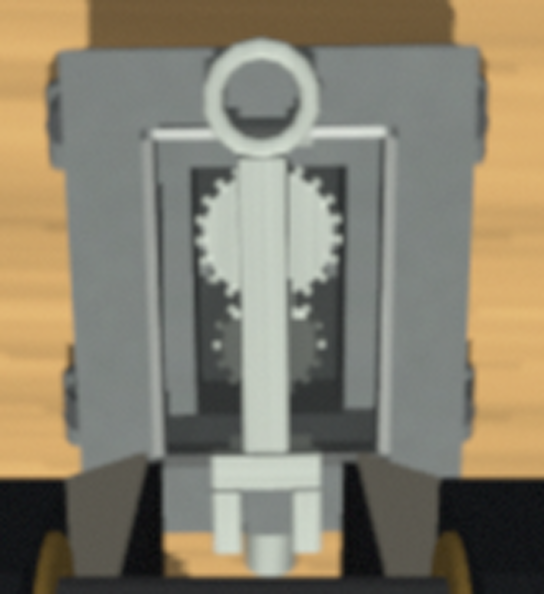

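```bash
python3 -m jog '[[-9,2,40,0,0,-0.01],[-9.5,1.7,40,0,0,0],[0,0,40,0,0,0],[0,0,30,0,0,0],[0,0,12,0,0,0],[0,0,10,0,0,0],[0,0,7,0,0,0],[0,0,0,0,0,0]]' 25
python3 -m jog '[[0,0,0,0,0,0],[0,0,0,0,0,0],[0,0,0,0,0,0],[0,0,0,0,0,0],[0,0,0,0,0,0]]' 0
```

```text
time: 5.0
tool_pos: [570.3, -15.2, 48.0]
tcp_rot: [-3.141, 0.001, -3.107]
contact_force: [-0.9, -0.1, 0.1]
grip_width: 23.0
finger_force: 0.0
time: 5.5
tool_pos: [570.8, -15.2, 48.8]
tcp_rot: [-3.141, 0.002, -3.106]
contact_force: [-0.3, 0.6, 6.0]
grip_width: 13.1
finger_force: 30.0
```

```bash
python3 -m jog '[[0,0,-8,0,0,0],[0,0,-20,0,0,0],[0,0,-30,0,0,0],[0,0,-40,0,0,0],[0,0,-40,0,0,0],[0,0,-40,0,0,0],[0,0,-40,0,0,0],[0,0,-20,0,0,0],[0,0,0,0,0,0]]'
python3 - <<'E'
from h import *
C,im=snap("w2")
r=bot.outline_of("spanner","wrist")[0]; print(r["p"],r["pixel"],r["mask"].sum())
cv2.imwrite("pics/w2c.png",cv2.resize(im[60:420,130:450,::-1],None,fx=1.6,fy=1.6))
E
```

```text
time: 6.4
tool_pos: [571.0, -15.2, 289.3]
tcp_rot: [-3.14, 0.006, -3.106]
contact_force: [0.6, -0.6, -1.6]
grip_width: 13.1
finger_force: 30.0
0.9 [284.4, 181.4] 8545
```

View pics/w2c.png

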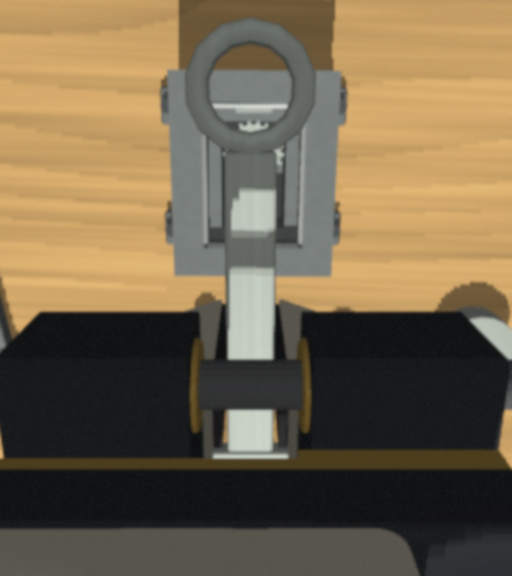

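Spanner held flat, eye at crop (250,85) with outer width 129 px: eye is 75 mm ahead of the TCP along tool x, as expected.

```bash
python3 -m jog '[[0,0,0,0,0,0.146],[0,0,0,0,0,0.146],[0,0,0,0,0,0.146],[0,0,0,0,0,0.146],[0,0,0,0,0,0.146],[0,0,0,0,0,0.146],[0,0,0,0,0,0.146],[0,0,0,0,0,0.146],[0,0,0,0,0,0.146],[0,0,0,0,0,0.146],[0,0,0,0,0,0.146]]'
python3 -m jog '[[0,0,0,0,0,0.146],[0,0,0,0,0,0.146],[0,0,0,0,0,0.146],[0,0,0,0,0,0.146],[0,0,0,0,0,0.146],[0,0,0,0,0,0.146],[0,0,0,0,0,0],[20,-33,0,0,0,0],[23,-38,0,0,0,0],[23,-38,0,0,0,0],[23,-38,0,0,0,0]]'
python3 -m jog '[[20,-35,0,0,0,0],[16,-24,0,0,0,0],[5,-10,0,0,0,0],[0,0,0,0,0,0],[0,0,0,0,0,0]]'
python3 - <<'E'
from h import *
C,im=snap("w3")
print(bot.get_obs()["joint_positions"])
cv2.imwrite("pics/w3c.png",cv2.resize(im[0:330,130:450,::-1],None,fx=1.8,fy=1.8))
E
```

```text
time: 7.6
tool_pos: [569.0, -15.0, 283.0]
tcp_rot: [-3.137, -0.001, 1.565]
contact_force: [-0.0, -0.7, -1.0]
grip_width: 13.2
finger_force: 30.0
time: 8.7
tool_pos: [543.2, 156.1, 284.1]
tcp_rot: [-3.14, 0.002, 0.699]
contact_force: [1.2, -0.2, -1.9]
grip_width: 13.5
finger_force: 30.0
time: 9.2
tool_pos: [531.6, 233.0, 285.0]
tcp_rot: [3.141, 0.002, 0.696]
contact_force: [-0.6, -0.4, -0.7]
grip_width: 13.2
finger_force: 30.0
[ 2.80831311e-01  4.11652685e-01  1.25737338e+00 -7.60485358e-04
  1.47355685e+00  1.15703787e+00]
```

View pics/w3c.png

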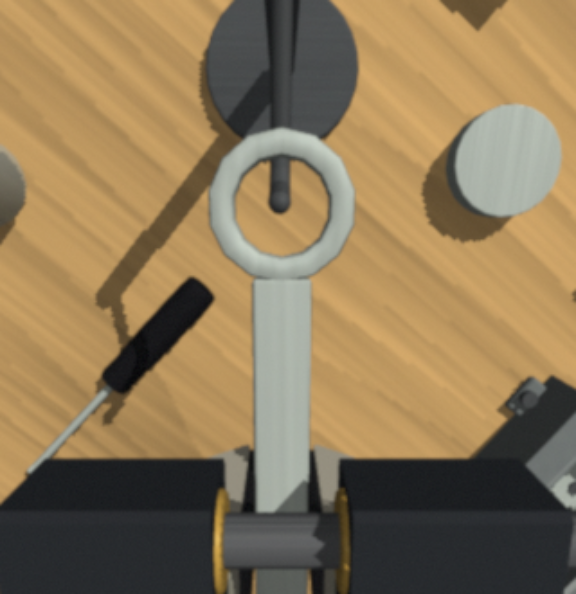

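Tip at crop (279.5,200), inside the eye ring (centre (282,204)); the bar runs along the tool x, so the yaw fits.

```bash
python3 - <<'E'
from h import *
np.set_printoptions(precision=1,suppress=True)
C=load("w3"); v=np.load("pics/w3_o.npy"); Q=R.from_euler("xyz",v[3:]).as_matrix()
S=cam("side")
tip=onz(C,(130+279.5/1.8,200/1.8),224); print("tip",tip,tri([ray(C,(285.3,111.1)),ray(S,(341/2.5+120,208/2.5+160))]))
p=np.array([285.3,111.1]); print("tip in tool",Q.T@(tip-v[:3]))
d=ray(C,(130+282/1.8,204/1.8)); 
for t in (-10,-13.5): 
    r0=Q.T@(d[0]-v[:3]); dd=Q.T@d[1]; print("eye in tool",r0+dd*(t-r0[2])/dd[2])
# bar direction
a=onz(C,(130+283/1.8,60/1.8),200);print("bar pt in tool",Q.T@(a-v[:3]))
E
```

```text
tip [591.2 283.3 224. ] (array([590.6, 283.3, 221.2]), np.float64(0.6459863827776309))
tip in tool [78.1 -0.4 60.9]
eye in tool [ 75.3   0.4 -10. ]
eye in tool [ 75.3   0.4 -13.5]
bar pt in tool [127.4   0.9  84.8]
```

```bash
cat > path.py <<'E'
import numpy as np
ex,ez=75.3,-12.
def tcp(s,z,th):
    c,n=np.cos(th),np.sin(th); return np.array([-s,z])-ex*np.array([c,n])-ez*np.array([n,-c])
def rows(W):
    for (a,b) in zip(W,W[1:]):
        d=tcp(b[0],b[1],np.radians(b[2]))-tcp(a[0],a[1],np.radians(a[2])); t=np.radians(a[2]); c,n=np.cos(t),np.sin(t)
        print([round(d@[c,n],1),0,round(d@[n,-c],1),0,round(np.radians(b[2]-a[2]),3),0])
rows([(90.8,297,0),(88,265,0),(88,232,0),(87.5,224,0),(87,216,0)])
print()
rows([(87,216,0),(86,212,7),(85.5,208,14),(84.5,204.5,21),(83,201,28),(81.5,198,35),(80,195.5,42),(78,193,49),(76,191,56),(74,189,63),(72,188,70)])
E
python3 path.py
```

```text
[np.float64(2.8), 0, np.float64(32.0), 0, np.float64(0.0), 0]
[np.float64(0.0), 0, np.float64(33.0), 0, np.float64(0.0), 0]
[np.float64(0.5), 0, np.float64(8.0), 0, np.float64(0.0), 0]
[np.float64(0.5), 0, np.float64(8.0), 0, np.float64(0.0), 0]

[np.float64(3.0), 0, np.float64(13.1), 0, np.float64(0.122), 0]
[np.float64(2.0), 0, np.float64(13.1), 0, np.float64(0.122), 0]
[np.float64(2.1), 0, np.float64(12.7), 0, np.float64(0.122), 0]
[np.float64(2.2), 0, np.float64(12.9), 0, np.float64(0.122), 0]
[np.float64(1.9), 0, np.float64(12.4), 0, np.float64(0.122), 0]
[np.float64(1.8), 0, np.float64(12.0), 0, np.float64(0.122), 0]
[np.float64(1.8), 0, np.float64(12.3), 0, np.float64(0.122), 0]
[np.float64(1.8), 0, np.float64(11.9), 0, np.float64(0.122), 0]
[np.float64(1.5), 0, np.float64(11.9), 0, np.float64(0.122), 0]
[np.float64(2.0), 0, np.float64(11.3), 0, np.float64(0.122), 0]
```

```bash
python3 -m jog '[[2.8,-0.8,32,0,0,0],[0,0,33,0,0,0],[0.5,0,8,0,0,0],[0.5,0,8,0,0,0],[0,0,0,0,0,0]]'
python3 -m jog '[[3,0,13.1,0,0.122,0],[2,0,13.1,0,0.122,0],[0,0,0,0,0,0]]'
```

```text
time: 9.75
tool_pos: [534.4, 236.5, 204.8]
tcp_rot: [3.141, 0.0, 0.694]
contact_force: [-1.0, 0.8, -1.1]
grip_width: 13.3
finger_force: 30.0
time: 10.05
tool_pos: [535.7, 239.6, 177.4]
tcp_rot: [-3.139, -0.24, 0.693]
contact_force: [-1.4, -0.5, -1.8]
grip_width: 13.4
finger_force: 30.0
```

```bash
python3 -m jog '[[2.1,0,12.7,0,0.122,0],[2.2,0,12.9,0,0.122,0],[1.9,0,12.4,0,0.122,0],[0,0,0,0,0,0]]'
python3 -m jog '[[1.8,0,12,0,0.122,0],[1.8,0,12.3,0,0.122,0],[1.8,0,11.9,0,0.122,0],[0,0,0,0,0,0]]'
python3 - <<'E'
from h import *
print(bot.get_obs()["joint_positions"])
im=bot.capture("side"); C,w=snap("w4")
a=cv2.resize(im[180:340,180:340,::-1],(400,400),interpolation=cv2.INTER_CUBIC); b=cv2.resize(w[0:280,140:420,::-1],(400,400)); cv2.imwrite("pics/w4c.png",np.hstack([a,b]))
E
```

```text
time: 10.45
tool_pos: [550.7, 256.5, 150.3]
tcp_rot: [-3.127, -0.565, 0.698]
contact_force: [-0.9, -1.3, -2.1]
grip_width: 13.7
finger_force: 30.0
time: 10.85
tool_pos: [555.4, 276.3, 139.8]
tcp_rot: [-3.083, -0.729, 0.697]
contact_force: [-0.4, -8.1, -5.4]
grip_width: 14.6
finger_force: 30.5
[ 0.12083746  0.39979432  2.00540239  1.30762037  0.44030489 -0.17276754]
```

View pics/w4c.png

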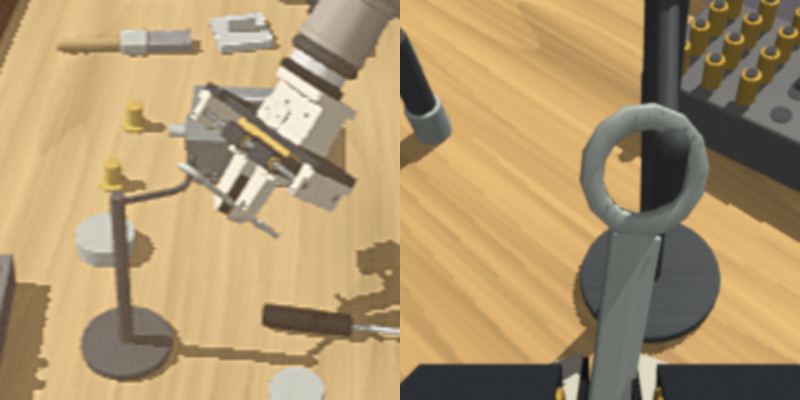

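```bash
cat > eye.py <<'E'
from h import *
np.set_printoptions(precision=1,suppress=True)
o=bot.get_obs(); Q=R.from_euler("xyz",o["tcp_rot"]).as_matrix(); p=o["tool_pos"]
u=np.array([np.cos(.693),np.sin(.693),0]); l=np.array([-u[1],u[0],0]); tip=np.array([590.9,283.3,222])
F=lambda X:np.array([88-(X-tip)@u,(X-tip)@l,X[2]])
D=lambda d:np.array([-d@u,d@l,d[2]])
print("eye s,lat,z",F(p+Q@[75.3,.4,-12]),"tcp",F(p),"x",D(Q[:,0]*100),"z",D(Q[:,2]*100),"tilt",np.degrees(np.arcsin(Q[2,0])),"F",o["contact_force"],"q",o["joint_positions"])
E
python3 eye.py
```

```text
eye s,lat,z [ 71.8  16.9 198.8] tcp [120.1  17.7 139.8] x [-74.7   0.4  66.4] z [-66.3   6.2 -74.6] tilt 41.63232427054441 F [-2.7 -8.  -5.6] q [ 0.1  0.4  2.   1.3  0.4 -0.2]
```

Left: gripper tilted ~42°, eye at the bar's end (185,180). Right: the ring (645,170) twisted in the grip: the tool slipped 17 mm sideways near the wrist singularity, so bring it back.

```bash
python3 -m jog '[[-2.5,5,-1,0,0,0],[-2.5,6,-1,0,0,0],[-3,6,-1,0,0,0],[0,0,0,0,0,0]]'; python3 eye.py; python3 - <<'E'
from h import *
C,w=snap("w5"); im=bot.capture("side")
a=cv2.resize(im[200:300,200:300,::-1],(400,400),interpolation=cv2.INTER_CUBIC); b=cv2.resize(w[0:280,140:420,::-1],(400,400)); cv2.imwrite("pics/w5c.png",np.hstack([a,b]))
E
```

```text
time: 11.35
tool_pos: [559.8, 258.5, 136.2]
tcp_rot: [-3.085, -0.728, 0.701]
contact_force: [0.7, -0.3, -1.4]
grip_width: 13.3
finger_force: 29.7
eye s,lat,z [ 79.5   0.1 195.3] tcp [127.8   0.8 136.2] x [-74.6   0.6  66.5] z [-66.4   6.2 -74.5] tilt 41.714618324245684 F [ 0.7 -0.3 -1.4] q [ 0.1  0.4  2.   1.3  0.5 -0.2]
```

View pics/w5c.png

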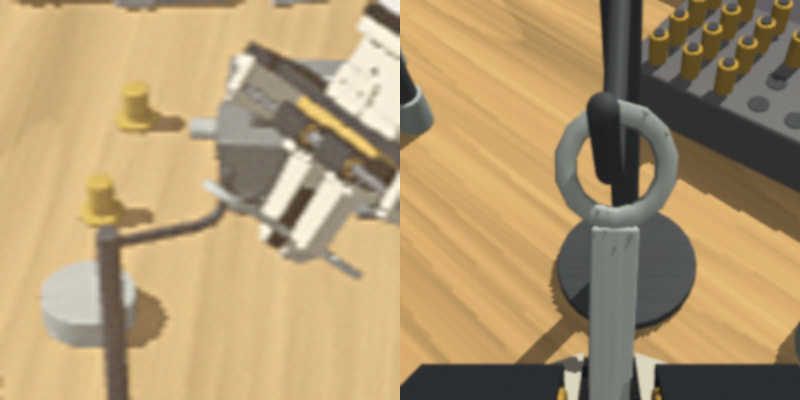

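The right image shows the tip (603,105) standing up through the ring (617,165): threaded, and free of force. Tilt on in small steps.

```bash
python3 -m jog '[[1.8,0,6,0,0.06,0],[1.8,0,6,0,0.06,0],[0,0,0,0,0,0]]'; python3 eye.py
```

```text
time: 11.75
tool_pos: [565.1, 266.0, 127.9]
tcp_rot: [-3.074, -0.84, 0.687]
contact_force: [-0.7, 0.2, -1.0]
grip_width: 13.3
finger_force: 29.7
eye s,lat,z [ 77.6   1.7 192. ] tcp [119.    3.2 127.9] x [-66.7  -0.4  74.5] z [-74.4   6.3 -66.6] tilt 48.1448701417191 F [-0.7  0.2 -1. ] q [ 0.1  0.5  2.1  1.7  0.5 -0.7]
```

```bash
python3 -m jog '[[0.9,0.5,6,0,0.06,0],[0.9,0.5,6,0,0.06,0],[0.9,0.5,6,0,0.06,0],[0.9,0,6,0,0.06,0],[0,0,0,0,0,0]]'; python3 eye.py
```

```text
time: 12.25
tool_pos: [581.2, 280.3, 116.0]
tcp_rot: [-3.04, -1.077, 0.65]
contact_force: [1.1, 0.9, -2.1]
grip_width: 13.4
finger_force: 29.7
eye s,lat,z [ 72.3   1.2 187.9] tcp [ 97.4   3.9 116. ] x [-47.3  -2.   88.1] z [-88.    6.4 -47.1] tilt 61.72491825365403 F [ 1.1  0.9 -2.1] q [ 0.   0.6  2.2  2.2  0.8 -1.2]
```

```bash
python3 -m jog '[[0.9,0,6,0,0.06,0],[0.9,0,6,0,0.06,0],[0.9,0,6,0,0.06,0],[0,0,0,0,0,0]]'; python3 eye.py
```

```text
time: 12.65
tool_pos: [594.3, 292.6, 111.3]
tcp_rot: [-2.986, -1.256, 0.593]
contact_force: [0.5, 0.0, -1.7]
grip_width: 13.4
finger_force: 29.7
eye s,lat,z [ 67.7   1.5 186.6] tcp [ 79.5   5.  111.3] x [-30.8  -3.1  95.1] z [-95.    6.1 -30.6] tilt 71.97538429232515 F [ 0.5  0.  -1.7] q [ 0.   0.8  2.2  2.4  1.1 -1.4]
```

```bash
python3 -m jog '[[-2,0,0,0,0,0],[-2,0,0.5,0,0,0],[0,0,0,0,0,0]]'; python3 eye.py; python3 -m jog '[[0,0,0,0,0,0],[0,0,0,0,0,0],[0,0,0,0,0,0],[0,0,-8,0,0,0],[0,0,-20,0,0,0],[0,0,-30,0,0,0],[0,0,-30,0,0,0],[0,0,0,0,0,0]]' 45; python3 eye.py
python3 - <<'E'
from h import *
C,w=snap("w6"); im=bot.capture("side")
a=cv2.resize(im[200:340,180:320,::-1],(400,400),interpolation=cv2.INTER_CUBIC); b=cv2.resize(w[0:300,130:430,::-1],(400,400)); cv2.imwrite("pics/w6c.png",np.hstack([a,b]))
E
```

```text
time: 12.95
tool_pos: [594.3, 291.2, 109.3]
tcp_rot: [-3.001, -1.259, 0.605]
contact_force: [0.8, 0.5, -1.5]
grip_width: 13.7
finger_force: 29.7
eye s,lat,z [ 68.7   0.8 184.6] tcp [ 80.3   3.9 109.3] x [-30.5  -2.7  95.2] z [-95.1   5.7 -30.3] tilt 72.1603137013671 F [ 0.8  0.5 -1.5] q [ 0.   0.8  2.2  2.4  1.1 -1.4]
time: 13.75
tool_pos: [531.3, 232.0, 135.8]
tcp_rot: [-2.995, -1.258, 0.596]
contact_force: [-0.0, -0.2, -0.2]
grip_width: 41.3
finger_force: 0.0
eye s,lat,z [155.   -4.7 211. ] tcp [166.6  -1.4 135.8] x [-30.6  -3.   95.1] z [-95.1   5.4 -30.5] tilt 72.0708524646832 F [-0.  -0.2 -0.2] q [-0.2  0.7  2.4  2.2  1.2 -1.5]
```

View pics/w6c.png

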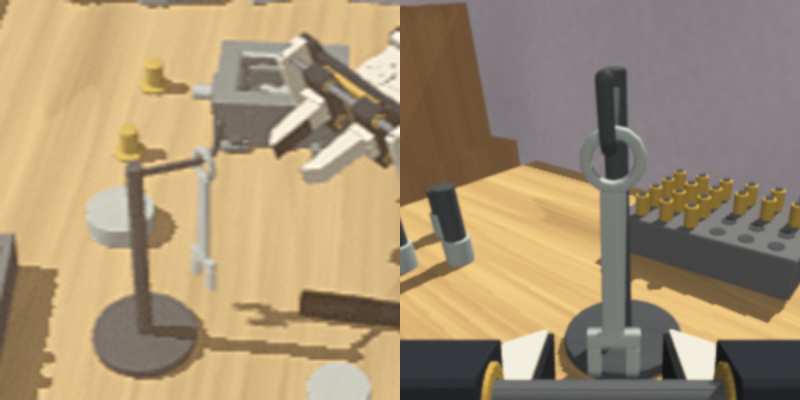

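The spanner hangs on the bar (left (205,210); right: bar through the ring at (613,160)), the gripper is clear. Back off while raising the tool to point down.

```bash
python3 -m jog '[[9,0,-11,0,-0.1,0],[9,0,-11,0,-0.12,0],[7,0,-12,0,-0.12,0],[5,0,-13,0,-0.12,0],[5,0,-13,0,-0.12,0],[2,0,-14,0,-0.12,0],[0,0,-14,0,-0.12,0],[0,0,-14,0,-0.12,0],[-4,0,-14,0,-0.12,0],[-4,0,-14,0,-0.12,0],[0,0,0,0,0,0]]'; python3 eye.py
```

```text
time: 14.95
tool_pos: [483.4, 204.3, 218.0]
tcp_rot: [-3.047, -0.388, 0.759]
contact_force: [0.7, 0.8, 0.1]
grip_width: 41.1
finger_force: 0.0
eye s,lat,z [156.   10.7 257.5] tcp [221.2   7.9 218. ] x [-92.4   6.1  37.8] z [-37.   12.  -92.1] tilt 22.238275430879884 F [0.7 0.8 0.1] q [0.1 0.2 1.8 0.4 0.9 0.6]
```

```bash
cat > to.py <<'E'
from h import *
import sys
# usage: x y z yawdeg : remaining move, in present tool axes; rotation vec
np.set_printoptions(precision=4,suppress=True)
x,y,z,w=map(float,sys.argv[1:5]); o=bot.get_obs(); Q=R.from_euler("xyz",o["tcp_rot"]); G=R.from_euler("xyz",[np.pi,0,np.radians(w)])
d=np.array([x,y,z])-o["tool_pos"]
print("shift now",Q.inv().apply(d),"rotvec",(Q.inv()*G).as_rotvec(),"shift after turn",G.inv().apply(d))
E
python3 to.py 420 -287 230 -2
```

```text
shift now [-351.0959  296.4854 -185.4688] rotvec [-0.243  -0.3303  0.8019] shift after turn [-46.183  493.2474 -12.0301]
```

```bash
python3 -m jog '[[0,0,0,-0.035,-0.047,0.115],[0,0,0,-0.035,-0.047,0.115],[0,0,0,-0.035,-0.047,0.115],[0,0,0,-0.035,-0.047,0.115],[0,0,0,-0.035,-0.047,0.115],[0,0,0,-0.035,-0.047,0.115],[0,0,0,-0.033,-0.048,0.112],[0,0,0,0,0,0]]' 60
python3 -m jog '[[-4,43,-1,0,0,0],[-4,45,-1,0,0,0],[-4,45,-1,0,0,0],[-4,45,-1,0,0,0],[-4,45,-1,0,0,0],[-4,45,-1,0,0,0],[-4,45,-1,0,0,0],[-4,45,-1,0,0,0],[-4,45,-1,0,0,0],[-4,45,-1,0,0,0],[-4,45,-1,0,0,0],[0,0,0,0,0,0]]'
python3 - <<'E'
from h import *
np.set_printoptions(precision=1,suppress=True)
C,w=snap("w7")
for r in bot.outline_of("cover","wrist"):
    m=r["mask"]; print(r["p"],r["pixel"],m.sum())
    (c,_),*_=[(0,0)]; cn=max(cv2.findContours(m.astype(np.uint8),0,2)[0],key=cv2.contourArea)
    print("px",cv2.boxPoints(cv2.minAreaRect(cn)).round(),"world z14",[onz(C,q,14)[:2] for q in cv2.approxPolyDP(cn,5,True)[:,0]])
np.save("pics/w7m.npy",bot.outline_of("cover","wrist")[0]["mask"])
E
```

```text
time: 15.75
tool_pos: [480.6, 205.0, 213.2]
tcp_rot: [-3.136, 0.009, -0.035]
contact_force: [0.7, 0.1, -0.1]
grip_width: 55.0
finger_force: 0.0
time: 16.95
tool_pos: [417.5, -291.8, 224.3]
tcp_rot: [-3.139, 0.002, -0.038]
contact_force: [0.4, 1.2, -0.2]
grip_width: 55.1
finger_force: 0.0
0.71 [281.7, 161.0] 5164
px [[251. 204.]
 [253. 116.]
 [313. 117.]
 [310. 206.]] world z14 [array([ 494.4, -260.2]), array([ 401. , -253.1]), array([ 396.4, -313.1]), array([ 488. , -321.5])]
```

```bash
python3 -m jog '[[0,-4,30,0,0,0.045],[-3,0,35,0,0,0],[-3,0,30,0,0,0],[0,0,0,0,0,0]]'
python3 - <<'E'
from h import *
np.set_printoptions(precision=1,suppress=True)
C,w=snap("w8"); A=load("w7")
def corners(m): 
    cn=max(cv2.findContours(m.astype(np.uint8),0,2)[0],key=cv2.contourArea); return cv2.approxPolyDP(cn,6,True)[:,0].astype(float),cn
m=bot.outline_of("cover","wrist")[0]; print(m["p"],m["mask"].sum()); np.save("pics/w8m.npy",m["mask"])
a,_=corners(np.load("pics/w7m.npy")); b,_=corners(m["mask"]); print(a,b)
print([onz(C,q,14)[:2] for q in b])
for p in a:
    q=min(b,key=lambda q:np.linalg.norm(onz(C,q,14)-onz(A,p,14))); print(tri([ray(A,p),ray(C,q)]))
s=w[:,:,1]; ys,xs=np.nonzero(m["mask"]); y0=int(ys.mean())
for y in (y0-15,y0,y0+15): print(y,s[y,xs.min()-3:xs.max()+4].tolist())
x0=int(xs.mean())
print(x0,s[ys.min():ys.max()+1,x0].tolist())
E
```

```text
time: 17.5
tool_pos: [410.0, -279.5, 127.2]
tcp_rot: [-3.134, 0.011, -0.08]
contact_force: [-1.0, 0.1, 0.4]
grip_width: 55.1
finger_force: 0.0
0.68 9405
[[254. 117.]
 [253. 203.]
 [306. 205.]
 [312. 121.]] [[333. 104.]
 [252. 106.]
 [258. 224.]
 [331. 220.]]
[array([ 490.3, -321.2]), array([ 493.9, -259. ]), array([ 398.5, -253.7]), array([ 397.2, -315.7])]
(array([ 494.3, -259. ,    7.5]), np.float64(0.65886631342877))
(array([ 409. , -257.3,   47.1]), np.float64(0.46512535151716516))
(array([ 400.8, -313.3,   28. ]), np.float64(1.2617447122026997))
(array([ 489. , -319.9,   28.2]), np.float64(1.0906551612176196))
147 [137, 136, 136, 131, 136, 151, 160, 164, 165, 165, 161, 160, 159, 160, 162, 159, 160, 163, 163, 164, 164, 165, 163, 162, 164, 162, 159, 159, 159, 159, 161, 161, 162, 161, 151, 135, 135, 150, 158, 161, 162, 161, 163, 163, 164, 165, 165, 163, 164, 164, 166, 164, 152, 135, 139, 157, 161, 162, 162, 162, 163, 164, 164, 163, 162, 162, 162, 161, 162, 163, 163, 163, 162, 161, 163, 163, 162, 163, 162, 162, 163, 161, 158, 151, 135, 126, 129, 129, 129]
162 [121, 121, 119, 119, 11
[... 769 characters left out ...]
62, 165, 165, 163, 162, 162, 164, 164, 163, 161, 161, 160, 160, 159, 155, 139, 125, 126, 125, 124, 124]
292 [137, 148, 162, 164, 160, 159, 161, 160, 161, 161, 162, 161, 160, 160, 162, 161, 162, 161, 161, 160, 161, 161, 161, 161, 161, 161, 160, 162, 161, 161, 162, 161, 161, 161, 161, 158, 146, 140, 159, 173, 170, 165, 162, 162, 163, 163, 162, 163, 162, 161, 163, 162, 161, 161, 162, 162, 162, 162, 160, 161, 161, 160, 161, 160, 161, 161, 160, 159, 158, 160, 160, 159, 160, 159, 159, 158, 159, 159, 159, 158, 157, 157, 156, 158, 156, 157, 155, 156, 156, 155, 155, 156, 154, 155, 146, 118, 88, 83, 86, 88, 84, 86, 87, 87, 86, 86, 86, 85, 86, 86, 86, 86, 93, 135, 161, 162, 163, 162, 162, 149, 108, 67]
```

```bash
python3 to.py 445 -287.4 16 -4.2
```

```text
shift now [ 33.5664   2.7966 114.9925] rotvec [-0.0021  0.0052 -0.0074] shift after turn [ 32.9443   2.8031 115.1721]
```

```bash
python3 -m jog '[[0,0,0,-0.002,0.005,-0.007],[16,1.4,30,0,0,0],[17,1.4,30,0,0,0],[0,0,20,0,0,0],[0,0,0,0,0,0]]' 40; python3 to.py 445 -287.4 16 -4.2
```

```text
time: 18.1
tool_pos: [444.2, -287.9, 49.6]
tcp_rot: [-3.141, 0.003, -0.075]
contact_force: [-0.4, 0.1, 0.4]
grip_width: 36.6
finger_force: 0.0
shift now [ 0.8645 -0.5137 33.5572] rotvec [-0.001   0.0026 -0.0016] shift after turn [ 0.7786 -0.547  33.5588]
```

```bash
python3 -m jog '[[0.8,-0.5,15,0,0.002,0],[0,0,13,0,0,0],[0,0,5.5,0,0,0],[0,0,0,0,0,0]]' 
python3 -m jog '[[0,0,0,0,0,0],[0,0,0,0,0,0],[0,0,0,0,0,0],[0,0,0,0,0,0],[0,0,0,0,0,0]]' 0
python3 -m jog '[[0,0,-10,0,0,0],[0,0,-30,0,0,0],[0,0,-40,0,0,0],[0,0,-40,0,0,0],[0,0,0,0,0,0],[0,0,0,0,0,0]]'; python3 -c "
from h import *
C,w=snap('w9'); print([(r['p'],r['pixel'],r['mask'].sum()) for r in bot.outline_of('cover','wrist')])"
```

```text
time: 18.5
tool_pos: [445.1, -288.3, 17.2]
tcp_rot: [3.141, -0.001, -0.076]
contact_force: [0.8, -0.4, 0.4]
grip_width: 36.9
finger_force: 0.0
time: 19.0
tool_pos: [445.4, -288.3, 17.5]
tcp_rot: [3.141, -0.002, -0.076]
contact_force: [0.3, 1.2, 5.6]
grip_width: 13.9
finger_force: 30.0
time: 19.6
tool_pos: [445.1, -288.3, 137.7]
tcp_rot: [3.14, -0.002, -0.076]
contact_force: [-0.8, 0.3, -4.1]
grip_width: 13.8
finger_force: 30.0
[(0.63, [285.9, 219.5], np.int64(12113))]
```

```bash
cat > fit.py <<'E'
from h import *
from scipy.optimize import minimize
def grad(f):
    g=cv2.GaussianBlur(cv2.imread(f),(0,0),1.2).astype(float); return np.sqrt(sum(cv2.Sobel(g[:,:,k],6,1,0)**2+cv2.Sobel(g[:,:,k],6,0,1)**2 for k in range(3)))
def rect(a,b,z,n=60):
    t=np.linspace(-.5,.5,n); h=np.full(n,.5)
    return np.c_[np.r_[t,t,h,-h]*a,np.r_[h,-h,t,t]*b,np.full(4*n,z)]
def fit(C,G,P,x0,rmax=999):
    def cost(v):
        c,s=np.cos(v[2]),np.sin(v[2]); X=P.copy(); X[:,0]=v[0]+c*P[:,0]-s*P[:,1]; X[:,1]=v[1]+s*P[:,0]+c*P[:,1]
        uv=np.array([proj(C,x) for x in X]).astype(np.float32); uv=uv[uv[:,1]<rmax]
        return -np.minimum(cv2.remap(G.astype(np.float32),uv[None,:,0],uv[None,:,1],1)[0],150).mean()
    best=min((minimize(cost,[x0[0]+i,x0[1]+j,x0[2]],method="Nelder-Mead",options={"initial_simplex":[[x0[0]+i,x0[1]+j,x0[2]],[x0[0]+i+3,x0[1]+j,x0[2]],[x0[0]+i,x0[1]+j+3,x0[2]],[x0[0]+i,x0[1]+j,x0[2]+.03]]}) for i in(-3,0,3) for j in(-3,0,3)),key=lambda r:r.fun)
    return best.x.round(3),round(best.fun,1)
if __name__=="__main__":
    for f,rm in (("w1",250),("w2",230)):
        C=load(f);G=grad(f"pics/{f}.png")
        for nm,P in (("rim",rect(150,120,60)),("bevel",rect(105,74,60)),("inner",rect(99,68,57)),("all",np.r_[rect(150,120,60),rect(105,74,60),rect(99,68,57)])): print(f,nm,*fit(C,G,P,(555,-14,.03),rm))
    print("top",*fit(cam("top"),grad("pics/top0.png"),np.r_[rect(150,120,60)],(555,-14,.03)))
E
python3 fit.py
```

```text
w1 rim [ 5.57044e+02 -1.40840e+01  4.00000e-02] -138.8
w1 bevel [ 5.59931e+02 -1.17490e+01  4.00000e-02] -110.4
w1 inner [ 5.57988e+02 -1.39500e+01  4.30000e-02] -143.6
w1 all [ 5.57382e+02 -1.39490e+01  4.20000e-02] -129.5
w2 rim [ 5.57207e+02 -1.39110e+01  2.80000e-02] -131.0
w2 bevel [ 5.55093e+02 -1.17120e+01  2.90000e-02] -85.8
w2 inner [ 5.52088e+02 -1.40660e+01  3.50000e-02] -114.2
w2 all [ 5.57337e+02 -1.38920e+01  2.90000e-02] -102.7
top [ 5.57982e+02 -1.44840e+01  1.90000e-02] -142.6
```

```bash
python3 - <<'E'
from fit import *
C=load("w9");G=grad("pics/w9.png"); v=np.load("pics/w9_o.npy");print(v)
for dz in (-3.5,-2.5):
  P=rect(96,64,v[2]+dz); P=P[P[:,0]>-20]
  print(dz,*fit(C,G,P,(445,-288,-.076),290))
C=load("w8");G=grad("pics/w8.png"); P=rect(96,64,14); print("w8",*fit(C,G,P,(445,-288,-.076),225))
E
python3 to.py 557.3 -13.9 137 1.9
```

```text
[ 4.45082298e+02 -2.88291029e+02  1.37737025e+02  3.13999413e+00
 -2.20698974e-03 -7.61704663e-02]
-3.5 [ 4.44089e+02 -2.88178e+02 -7.70000e-02] -114.5
-2.5 [ 4.44256e+02 -2.88120e+02 -7.70000e-02] -108.5
w8 [ 4.44878e+02 -2.87223e+02 -6.40000e-02] -148.0
shift now [  91.9545 -281.419    -1.072 ] rotvec [-0.0012  0.0012 -0.1094] shift after turn [ 122.1262 -269.6981   -1.2612]
```

```bash
python3 -m jog '[[0,0,0,0,0,-0.055],[0,0,0,0,0,-0.054],[15,-32,0,0,0,0],[18,-40,0,0,0,0],[18,-40,0,0,0,0],[18,-40,0,0,0,0],[18,-40,0,0,0,0],[18,-40,0,0,0,0],[18,-38,0,0,0,0],[0,0,0,0,0,0],[0,0,0,0,0,0]]'; python3 to.py 558.2 -13.9 82 1.9
```

```text
time: 20.8
tool_pos: [558.2, -13.3, 135.1]
tcp_rot: [3.141, 0.003, 0.035]
contact_force: [-0.4, -1.4, -3.0]
grip_width: 13.7
finger_force: 30.0
shift now [ 0.1021  0.5459 53.075 ] rotvec [0.0004 0.0027 0.0021] shift after turn [-0.0426  0.5668 53.0749]
```

```bash
python3 -m jog '[[0,0.6,20,0,0.002,0],[0,0,20,0,0,0],[0,0,13,0,0,0],[0,0,0,0,0,0],[0,0,0,0,0,0]]'; python3 -m jog '[[0,0,2,0,0,0],[0,0,2,0,0,0],[0,0,1,0,0,0],[0,0,0,0,0,0]]';  python3 -m jog '[[0,0,1.5,0,0,0],[0,0,1.5,0,0,0],[0,0,0,0,0,0]]'
```

```text
time: 21.3
tool_pos: [559.2, -15.6, 84.0]
tcp_rot: [3.141, -0.003, 0.032]
contact_force: [0.8, -0.4, -2.6]
grip_width: 13.9
finger_force: 30.0
time: 21.7
tool_pos: [559.3, -14.9, 79.2]
tcp_rot: [3.141, -0.003, 0.033]
contact_force: [0.2, -0.1, -3.1]
grip_width: 13.7
finger_force: 30.0
time: 22.0
tool_pos: [559.2, -14.9, 75.8]
tcp_rot: [3.141, -0.003, 0.033]
contact_force: [0.4, 0.4, -3.0]
grip_width: 13.7
finger_force: 30.0
```

```bash
python3 -m jog '[[-1,-1,1,0,0,0],[0,0,1,0,0,0],[0,0,1,0,0,0],[0,0,0,0,0,0]]';  python3 -m jog '[[0,0,1,0,0,0],[0,0,1,0,0,0],[0,0,0,0,0,0]]'; python3 -m jog '[[0,0,1,0,0,0],[0,0,1,0,0,0],[0,0,0,0,0,0]]'
```

```text
time: 22.4
tool_pos: [558.2, -14.0, 72.8]
tcp_rot: [3.141, -0.003, 0.033]
contact_force: [-0.0, 0.9, -3.0]
grip_width: 13.6
finger_force: 30.0
time: 22.7
tool_pos: [558.3, -14.0, 70.9]
tcp_rot: [3.141, -0.003, 0.033]
contact_force: [0.1, -0.1, -3.1]
grip_width: 13.9
finger_force: 30.0
time: 23.0
tool_pos: [558.6, -14.1, 69.5]
tcp_rot: [3.141, -0.004, 0.033]
contact_force: [-1.7, 1.0, 2.4]
grip_width: 13.8
finger_force: 30.0
```

```bash
python3 -m jog '[[0,0,1,0,0,0],[0,0,1,0,0,0],[0,0,0,0,0,0]]'; python3 -m jog '[[0,0,1,0,0,0],[0,0,1,0,0,0],[0,0,0,0,0,0]]'; python3 -m jog '[[0,0,1,0,0,0],[0,0,1,0,0,0],[0,0,0,0,0,0]]'
```

```text
time: 23.3
tool_pos: [559.0, -14.1, 68.0]
tcp_rot: [3.14, -0.005, 0.033]
contact_force: [-0.9, -0.0, 6.2]
grip_width: 13.9
finger_force: 30.0
time: 23.6
tool_pos: [559.5, -14.1, 66.5]
tcp_rot: [3.14, -0.006, 0.033]
contact_force: [-0.3, 0.3, 7.8]
grip_width: 13.7
finger_force: 30.0
time: 23.9
tool_pos: [559.0, -14.1, 63.6]
tcp_rot: [3.14, -0.005, 0.033]
contact_force: [-0.4, -0.7, 5.4]
grip_width: 13.7
finger_force: 30.0
```

```bash
python3 -m jog '[[0,0,0.5,0,0,0],[0,0,0,0,0,0],[0,0,0,0,0,0]]'; python3 -m jog '[[0,0,0,0,0,0],[0,0,0,0,0,0],[0,0,0,0,0,0],[0,0,-15,0,0,0],[0,0,-17,0,0,0],[-0.8,0,0,0,0.003,0]]' 35;  python3 -m jog '[[0,0,0,0,0,0],[0,0,0,0,0,0],[0,0,0,0,0,0],[0,0,0,0,0,0],[0,0,0,0,0,0],[0,0,8,0,0,0],[0,0,3,0,0,0],[0,0,0,0,0,0]]' 0
```

```text
time: 24.2
tool_pos: [559.0, -14.2, 63.5]
tcp_rot: [3.14, -0.005, 0.033]
contact_force: [-0.4, -0.2, 8.3]
grip_width: 14.1
finger_force: 30.0
time: 24.8
tool_pos: [558.8, -14.2, 96.1]
tcp_rot: [3.14, -0.01, 0.033]
contact_force: [0.3, 0.2, -0.1]
grip_width: 31.6
finger_force: 0.0
time: 25.6
tool_pos: [557.2, -14.0, 82.8]
tcp_rot: [3.141, -0.005, 0.033]
contact_force: [-0.7, -0.9, 0.6]
grip_width: 0.4
finger_force: 0.0
```

```bash
python3 -m jog '[[0,0,1,0,0,0],[0,0,1,0,0,0],[0,0,1,0,0,0],[0,0,0,0,0,0]]'; python3 -m jog '[[0,0,1,0,0,0],[0,0,1,0,0,0],[0,0,0,0,0,0]]'
```

```text
time: 26.0
tool_pos: [557.6, -14.0, 82.2]
tcp_rot: [3.141, -0.007, 0.033]
contact_force: [-5.6, 0.7, 12.7]
grip_width: 0.1
finger_force: 6.7
time: 26.3
tool_pos: [557.6, -14.0, 82.1]
tcp_rot: [3.14, -0.008, 0.033]
contact_force: [-10.1, 0.7, 27.4]
grip_width: 0.1
finger_force: 14.0
```

```bash
python3 -m jog '[[0,0,-4,0,0,0],[0,0,-20,0,0,0],[0,0,-40,0,0,0],[-20,0,-40,0,0,0],[-30,0,-20,0,0,0],[-30,0,0,0,0,0],[0,0,0,0,0,0],[0,0,0,0,0,0]]'
python3 - <<'E'
from h import *
C,w=snap("w10"); im=bot.capture("side")
a=cv2.resize(im[200:340,180:320,::-1],(400,400),interpolation=cv2.INTER_CUBIC); b=cv2.resize(w[60:260,190:390,::-1],(400,400),interpolation=cv2.INTER_CUBIC); cv2.imwrite("pics/w10c.png",np.hstack([a,b]))
from fit import fit,grad,rect
G=grad("pics/w10.png")
for z in (60,66): print(z,*fit(C,G,rect(96,64,z),(557,-14,.033),240))
print("rim",*fit(C,G,rect(150,120,60),(557,-14,.033),240))
E
```

```text
time: 27.1
tool_pos: [477.0, -16.6, 202.4]
tcp_rot: [3.141, -0.007, 0.033]
contact_force: [0.1, 1.0, -0.5]
grip_width: 0.1
finger_force: 0.0
60 [ 5.57009e+02 -1.37830e+01  3.40000e-02] -149.7
66 [ 5.5659e+02 -1.2380e+01  2.9000e-02] -149.5
rim [ 5.5777e+02 -1.3971e+01  3.2000e-02] -129.7
```

View pics/w10c.png

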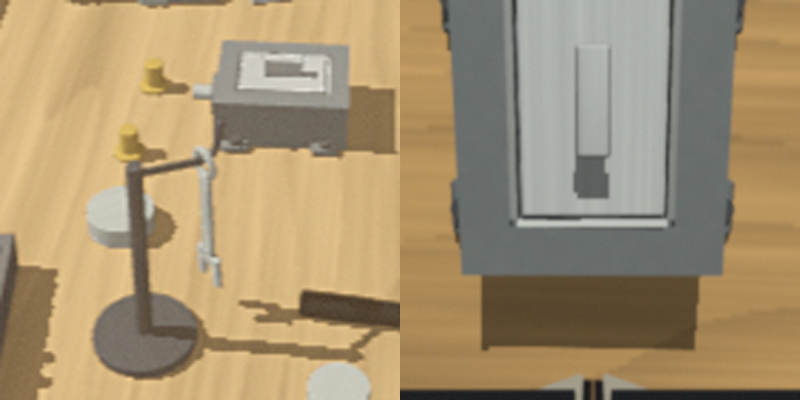

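The side view (left) shows the spanner hanging on the hook at (205,215) and the cover seated. The wrist view (right) shows the cover inside an even bevel. While pressed with 27 N its rib top stood at 82.1 mm, so its top face is at the rim.

```bash
python3 -c "
from plant import bot
print(bot.close_job())"
```

```text
the job is handed in; nothing more can be done
None
```

The spanner hangs by its eye on the hook, and the cover is pressed home, flush with the housing's rim by the press height (rib top 82.1 mm under 27 N); the job was handed in at about 27 s, with no verdict returned.

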